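# Set and pin the case number on the label numbering unit

## Task

Set the label numbering unit to case number 4-7-2 (read left to right from its label-slot side: the figures standing on top of its three wheels), each wheel fully clicked in. Then pin the wheels: slide the loose steel locking rod, without forcing it, through the square guard on the unit's left cheek and through all three wheels until its head sits fully home in the guard, and leave it there. Leave the cover-slip box, the small bottle and the petri dish where they are.

Things in the scene. Friction and masses are not known exactly. Their poses are not given: they have to be found in the camera images.
- unit: Bench label numbering unit, fixed: dark base 104 x 98 mm; aluminium cheeks 66 mm high, 86 long, outer faces at y = +-44 mm; grey front and rear panels 54 and 60 mm high at x = -40 and +40; between them three white figure wheels on one level axle along y, 48 mm above the desk. Origin: centre of the base on the desk; x from front (label slot, robot's side) to rear, y to the left cheek, z up.
- wheel_left_top (a point): Top of the left (+y) figure wheel (reach of its ridges, 29 mm above the axle, 77 mm above the desk), over the middle of its width; fixed to the frame (axes as the unit's), it does not turn. Wheels are 14 mm wide, 26 mm apart centre to centre, the cheeks' inner faces at y = +-39 mm.
- wheel_mid_top (a point): Top of the middle figure wheel (reach of its ridges, 29 mm above the axle, 77 mm above the desk), over the middle of its width; fixed to the frame (axes as the unit's), it does not turn. Each wheel has ten round-topped ridges, 4 mm thick, 6 mm proud of the flats that bear the figures.
- wheel_right_top (a point): Top of the right (-y) figure wheel (reach of its ridges, 29 mm above the axle, 77 mm above the desk), over the middle of its width; fixed to the frame (axes as the unit's), it does not turn. With a figure on top the two nearest ridges stand 8 mm before and behind the top, their tops 1.4 mm below this point.
- wheel_left (a joint): Turn of the left wheel, rad: figure on top = value / 0.6283 (36 degrees a figure), stops just past 0 and 9. Pulling the wheel's top toward the front (-x of the unit) raises it. It clicks: left free within half a step of a figure, it springs onto it (a roller spring; turning it takes about 2 to 5 N at the rim).
- wheel_mid (a joint): Turn of the middle wheel, rad: figure on top = value / 0.6283 (36 degrees a figure), stops just past 0 and 9. Pulling the wheel's top toward the front (-x of the unit) raises it. A fingertip beside a ridge, moved level across the top, pushes the wheel on; half a step (8.5 mm) past its rest it drops into the next figure once free.
- wheel_right (a joint): Turn of the right wheel, rad: figure on top = value / 0.6283 (36 degrees a figure), stops just past 0 and 9. Pulling the wheel's top toward the front (-x of the unit) raises it. A thick finger meets the following ridge from beneath after about 0.7 of a step: push one step a stroke, then lift.
- hole_mouth (a point): Centre of the rod hole in the left cheek's outer face (y = +44 mm, 16.2 mm in front of the axle, 53.3 above the desk), at the bottom of a square guard tube 21.5 mm wide inside, 28.5 outside, 24 mm deep. Axes as the unit's; the rod goes in along -y. Hole 7.3 mm wide, cheek 5 mm thick; then 8 mm gaps between the wheels' ribs, in line only when all wheels are clicked in; then 7.3 mm in the far cheek (outer face 88 mm from here).
- rod_head (a point): Middle of the locking rod's square steel head: 28 mm long along x, 18 x 18 mm across, lying on the desk, centre 9 mm up; grasp it across its sides, near its outer end. x points along the rod to its tip. Shank in front of the head 5.5 mm thick, round nose. About 0.12 kg. Home, the head's front face (14 mm from here) touches the cheek and 4 mm of the head stand out of the guard.
- rod_tip (a point): End of the rod's nose, on its axis, 108 mm from the middle of the head (shank 94 mm long). Pinned home, the tip stands 6 mm out of the far cheek. Axes as rod_head.
- microscope: Microscope, fixed, behind and to the right of the unit; its stage plate (0.18 to 0.2 m up) and its eyepieces (0.39 m up, 0.25 m nearer to the robot than its origin) overhang its low foot, so arm and wrist must come round it from the robot's side. Origin: centre of its base on the desk.
- coverslips: Pale box of cover slips, 30 x 60 x 18 mm, lying on the desk; origin at the centre of its underside. Bystander.
- mount_bottle: Small white bottle, 30 mm thick, 68 mm high, standing; origin at the centre of its underside. Bystander.
- petri_dish: Round dish 60 mm across, 14 mm high; origin at the centre of its underside. Bystander.

How it is judged (in metres and radians):
On the way:
1. the three wheels show 4-7-2, each clicked in (value of joint wheel_left between 2.393 and 2.633 rad and value of joint wheel_mid between 4.278 and 4.518 rad and value of joint wheel_right between 1.137 and 1.377 rad), for 0.2 s.
At the end, for the whole second after the job is handed in: The wheels show 4-7-2, each within 0.12 rad of its click; the rod lies in the hole through all wheels with its head within 3 mm of fully home in the guard, head and tip within 6 mm of the hole's axis, at rest and released (all of step 1 and y of rod_head in the frame of unit between 0.053 and 0.061 m and x of rod_head in the frame of unit between -0.0222 and -0.0102 m and z of rod_head in the frame of unit between 0.0473 and 0.0593 m and x of rod_tip in the frame of unit between -0.0222 and -0.0102 m and z of rod_tip in the frame of unit between 0.0473 and 0.0593 m and linear speed of rod below 0.02 m/s); the robot touches nothing.
It fails at once if the cover-slip box, bottle or petri dish is shifted by more than 20 mm (distance of any of coverslips, mount_bottle, petri_dish from where it was at the start of the episode above 0.02 m).
It fails at once if the rod is forced: more than 60 N between it and the unit (contact force between rod and unit above 60 N).
It also fails if it takes over 72 s, if anything falls off the work surface, if the arm or the gripper's body presses on something with over 40 N, if the wrist force passes 120 N, or if a joint passes its speed limit or range.

## Robot

A 6-joint arm with a two-finger parallel gripper is mounted at the origin on a cart in front of the work surface, level with it; the furniture and walls round the work are solid. World frame = base frame: x ahead of the robot, y to its left, z up, the work surface at z = 0. Lengths are in m, angles in degrees, forces in N, time in s.
With the tool pointing down it reaches from about 0.35 to 0.975 m from the base axis. Payload 7.1 kg.
Tool frame: the origin (TCP) lies on the front face of the gripper's body, between the roots of the fingers; the fingertips stand 80 mm ahead of it and the grasp point (between the pads) lies 61 mm ahead of it; z points along the fingers, y is the line along which they close (so a half turn about z gives the same grasp; the last joint's range is limited). The gripper opens to 88 mm and grips with 3 to 60 N. Pads are 20 mm wide; open, the fingers measure 115 mm over their backs; the gripper's body (75 mm by 178 mm) begins 61 mm behind the grasp point.
Start: joints at [75.688, 24.242, 93.386, -0, 62.372, -1.089], TCP at [0.143, 0.608, 0.303] pointing down, gripper open.
Joint ranges: [-172.04, 172.04], [-51.8, 120.97], [4.93, 147.93], [-75.15, 255.16], [6.16, 154.13], [-145.62, 145.62]. Speed limits (degrees/s): [136.94, 136.94, 172.46, 180, 180, 180].

## Interface

Orientations are given as [roll, pitch, yaw] about the fixed x, y, z axes, in that order (R = Rz(yaw) Ry(pitch) Rx(roll)).
In Python, from workcell import telemetry, viewer, robot, finder gives the robot as it stands.
- The arm moves only by the tool step_arm, never from a script. Its argument "increments" is one flat list of numbers, 6 for each row, row after row: the shift along the tool's x, y, z in mm, then the turn, a rotation vector about the tool's x, y, z in degrees. In form: [dx, dy, dz, wx, wy, wz, dx, dy, dz, wx, wy, wz, ...]. A call has exactly 8 rows; each row is the pose to reach, as a shift and turn from the pose commanded when the call began, along the tool's axes at that moment; what a row does not reach only later rows make up. A row lasts 1/8 s, in which the tool goes at most 62.5 mm and 10.7 degrees, less where a joint would pass 70% of its speed; a pose out of reach is approached as far as the arm can. A call with a gripper value outside its range is refused whole. "hand" is the gripper command: -1 is fully open, 1 is shut, values between are in proportion, set as the call begins (left out, the last holds). The fingers move at their own pace and stop on an object; "grip_force" is the grip in N (left out, the last holds). Time passes only in rows, so rows that repeat a pose let the fingers close, or fill a call up. It gives the time, the measured TCP pose, the force, the opening and the grip force at its end, in the units of the state.
- telemetry.state(): the state, without advancing time (a new reading comes with each control period).
- viewer.capture(name): name is "scene" or "top" or "wrist"; returns a dict with "image" (400x640x3 uint8, red, green, blue), "fovy" (degrees; the focal length in pixels is half the picture's height over the tangent of half this angle, whatever the lens; pixels are square), "cx", "cy" (the principal point, pixels), "cam_to_world" (4x4, takes a point from camera to world coordinates); the wrist camera has in their place "tool_from_camera" (4x4, takes a point from camera to tool coordinates, whose origin is the TCP and whose axes are the flange's). Camera axes: x right, y down, z forward; pixel columns grow to the right and rows downward; lengths in m; the calibration is good to about 2 mm. A picture is of the moment at which its call begins: read the wrist's pose just before it. There is no depth.
- robot.sign_off(): hands the job in; it is judged then, once.
Trained networks look in the newest picture that a camera, given by its name, has taken for a name from the list of things; names that differ only in an ending like _2 or _b are one class to them, and where a whole thing is asked for, a point or a joint stands for the part that bears it (a point fixed in the world has none). Each returns a list of dicts, best first, with "score" (0 to 1); they miss things now and then, are a little off and sometimes report something else, mostly with a low value. They report only what shows in the picture. A call takes as long as a camera call.
- finder.boxes_of(thing, camera): "bbox" ([left, top, right, bottom] in pixels, round what is visible of it).
- finder.masks_of(thing, camera): "region" (400x640 bool, what is visible of it) and "bbox" ([left, top, right, bottom] in pixels, round what is visible of it).
- finder.mark_of(thing, camera): "xy" ([column, row] in pixels: a listed point, or the origin of a listed thing).
The state is a dict: "clock": time; "joint_pos": joint angles; "dq": joint speeds; "effort": joint torques, N m; "tcp_pos": TCP position; "tool_rot": TCP orientation; "ft_force": force on the tool from outside, world axes, zero at the start; "wrist_torque": the same for the moment, N m; "gripper_width": finger opening in m; "gripper_force": force on a finger pad.
Only numpy, scipy, OpenCV 4.12 (cv2) and the standard library are available. Lean on these libraries where they do the work, as an engineer would, in place of code of your own. Each camera call takes 0.05 s, during which the arm holds its last target. There are 200 camera calls.

## Working session

There is one attempt and no reset: what is moved stays moved. The work goes in short steps, Python scripts to look and compute and a tool call to move; the robot and the scene stay as the last step left them, time stands still between calls to the robot, and variables do not carry over. Pictures are saved under pics/ and viewed, at most 10 in all, crops included, and the job is handed in when it is done.

Besides the shell and the picture viewer there is one more tool, called after ">>>" in YAML: its name, and indented under it one key for each argument. step_arm: Moves the arm, as the interface text tells. Its arguments: {"type":"object","properties":{"increments":{"type":"array","items":{"type":"number"}},"hand":{"type":"number"},"grip_force":{"type":"number"}},"required":["increments"]}

```bash
mkdir -p pics
cat > h.py <<'E'
import numpy as np, cv2
from scipy.spatial.transform import Rotation as Ro
from workcell import telemetry, viewer, robot, finder
def T_tool():
    s=telemetry.state(); T=np.eye(4); T[:3,:3]=Ro.from_euler('xyz',s['tool_rot'],degrees=True).as_matrix(); T[:3,3]=s['tcp_pos']; return T
def cap(n):
    T=T_tool(); c=viewer.capture(n)
    c['M']=T@c['tool_from_camera'] if 'tool_from_camera' in c else np.array(c['cam_to_world'])
    c['f']=200/np.tan(np.radians(c['fovy'])/2); return c
def onplane(c,px,z):
    d=np.array([(px[0]-c['cx'])/c['f'],(px[1]-c['cy'])/c['f'],1]); d=c['M'][:3,:3]@d; o=c['M'][:3,3]
    return o+d*(z-o[2])/d[2]
def proj(c,p):
    q=np.linalg.inv(c['M'])@np.append(p,1); return np.array([c['cx']+c['f']*q[0]/q[2],c['cy']+c['f']*q[1]/q[2]])
def ray(c,px):
    d=c['M'][:3,:3]@np.array([(px[0]-c['cx'])/c['f'],(px[1]-c['cy'])/c['f'],1]); return c['M'][:3,3],d/np.linalg.norm(d)
def tri(l):
    A=0;b=0
    for o,d in l:
        P=np.eye(3)-np.outer(d,d);A=A+P;b=b+P@o
    return np.linalg.solve(A,b)
def save(c,n,crop=None,s=1):
    im=c['image'][:,:,::-1]
    if crop: im=im[crop[1]:crop[3],crop[0]:crop[2]]
    cv2.imwrite('pics/'+n,cv2.resize(im,None,fx=s,fy=s,interpolation=cv2.INTER_CUBIC))
E
python3 - <<'E'
from h import *
print(telemetry.state())
Z=dict(unit=0,wheel_left_top=.077,wheel_mid_top=.077,wheel_right_top=.077,hole_mouth=.0533,rod_head=.009,rod_tip=.009,microscope=0,coverslips=0,mount_bottle=0,petri_dish=0)
ims=[]
for cn in ['scene','top']:
    c=cap(cn); ims.append(c['image']); print(cn,c['M'].round(3).tolist())
    for k,z in Z.items():
        m=finder.mark_of(k,cn)[:2]
        print(k,[(round(a['score'],2),np.round(a['xy']).tolist(),onplane(c,a['xy'],z).round(3).tolist()) for a in m])
im=np.vstack(ims)[:,:,::-1]; cv2.imwrite('pics/a.png',cv2.resize(im,(480,600),interpolation=cv2.INTER_AREA))
E
```

```text
{'clock': 0.0, 'joint_pos': array([ 7.56877016e+01,  2.42837650e+01,  9.34299497e+01,  1.41748174e-03,
        6.23714880e+01, -1.08910501e+00]), 'dq': array([ 0.03003961,  0.00635675, -0.01830507,  0.03575722, -0.13945823,
        0.06229995]), 'effort': array([ 2.40097379e-04, -5.44611096e+01, -2.73676246e+01,  6.44880719e-02,
        2.23900226e-02, -1.03353518e-04]), 'tcp_pos': array([0.14283746, 0.60802972, 0.30191903]), 'tool_rot': array([-1.79914836e+02, -2.87412091e-03,  1.66776146e+02]), 'ft_force': array([0.92391945, 0.93171891, 0.34098788]), 'wrist_torque': array([-0.00092063, -0.02641325, -0.00100749]), 'gripper_force': 0.0, 'gripper_width': 0.08761891666162559}
scene [[0.45, -0.681, 0.578, -0.132], [-0.893, -0.332, 0.303, -0.187], [-0.014, -0.653, -0.758, 0.911], [0.0, 0.0, 0.0, 1.0]]
unit [(0.8, [279.0, 233.0], [0.428, 0.223, 0.0])]
wheel_left_top [(0.7, [271.0, 204.0], [0.441, 0.245, 0.077])]
wheel_mid_top [(0.96, [275.0, 210.0], [0.431, 0.228, 0.077])]
wheel_right_top [(0.8, [280.0, 224.0], [0.402, 0.198, 0.077])]
hole_mouth [(0.59, [266.0, 207.0], [0.446, 0.263, 0.05
[... 366 characters left out ...]
48], [0.005, -0.212, -0.977, 0.934], [0.0, 0.0, 0.0, 1.0]]
unit [(0.71, [285.0, 249.0], [0.433, 0.227, 0.0]), (0.31, [432.0, 171.0], [0.661, -0.101, 0.0])]
wheel_left_top []
wheel_mid_top [(0.66, [282.0, 250.0], [0.425, 0.225, 0.077])]
wheel_right_top [(0.74, [293.0, 254.0], [0.419, 0.202, 0.077])]
hole_mouth [(0.75, [264.0, 241.0], [0.441, 0.27, 0.053])]
rod_head [(0.5, [238.0, 195.0], [0.545, 0.351, 0.009])]
rod_tip [(0.5, [227.0, 152.0], [0.645, 0.394, 0.009])]
microscope []
coverslips [(0.87, [235.0, 292.0], [0.325, 0.326, 0.0])]
mount_bottle [(0.66, [352.0, 227.0], [0.503, 0.077, 0.0])]
petri_dish [(0.59, [293.0, 255.0], [0.422, 0.206, 0.0]), (0.5, [434.0, 170.0], [0.663, -0.103, 0.0])]
```

View pics/a.png

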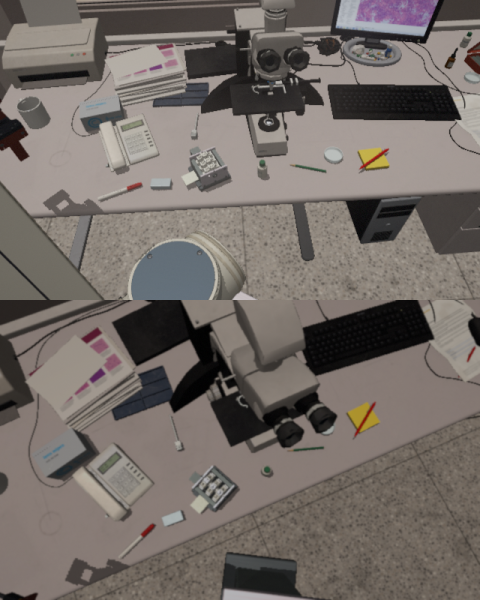

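The two views show the unit at scene (278,225), the rod behind-left of it (the cable-like piece by (258,170)), and the microscope behind-right. I'll go closer.

```bash
cat >> h.py <<'E'
def inc(p,yaw,pitch=0,roll=180,T=None):
    "increment from present pose to world pose"
    T=T_tool() if T is None else T
    R=Ro.from_euler('xyz',[roll,pitch,yaw],degrees=True).as_matrix()
    d=T[:3,:3].T@(np.array(p)-T[:3,3])*1000; w=Ro.from_matrix(T[:3,:3].T@R).as_rotvec(degrees=True)
    return np.round(d,1).tolist(),np.round(w,2).tolist()
E
python3 - <<'E'
from h import *
c=cap('top'); print([onplane(c,p,.39).round(3).tolist() for p in [(385,175),(425,150),(360,90)]])
w=cap('wrist'); print(w['tool_from_camera'].round(3).tolist(), w['fovy'])
for y in (152,62,-28): print(inc([.40,.20,.30],y))
save(c,'b.png',(200,120,480,330),2.8)
E
```

```text
[[0.52, 0.069, 0.39], [0.564, 0.015, 0.39], [0.645, 0.116, 0.39]]
[[0.001, -0.964, -0.265, 0.073], [1.0, 0.001, -0.0, -0.001], [0.0, -0.265, 0.964, -0.082], [0.0, 0.0, 0.0, 1.0]] 67.81274417273828
([-343.7, -338.8, 2.7], [0.0, -0.0, 14.78])
([-343.7, -338.8, 2.7], [0.0, -0.0, 104.78])
([-343.7, -338.8, 2.7], [0.0, 0.0, -165.22])
```

View pics/b.png

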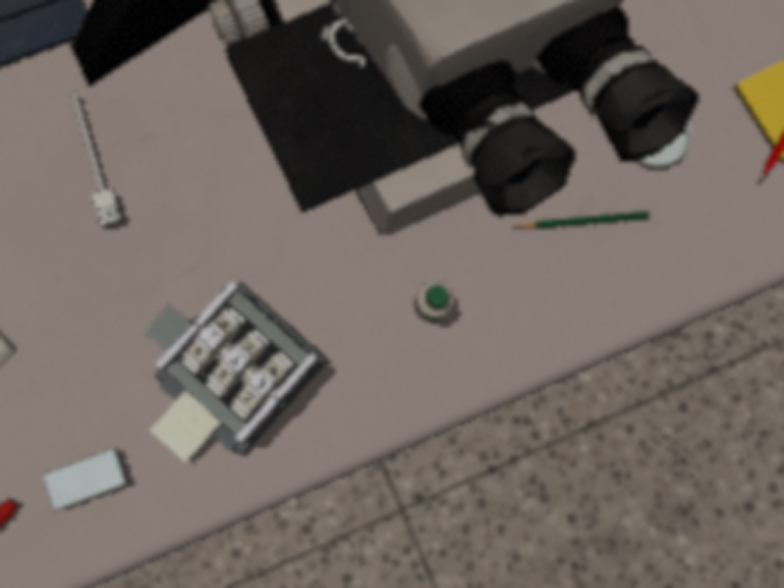

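The crop shows the unit with its left cheek and guard facing upper-left (guard near (168,325)) and the label slot lower-left, so unit yaw is about -39°. The rod head is at (105,207), tip at (78,98). Moving above the unit with tool x along the axle (yaw about 51°).

>>> step_arm:
  increments: [-46,-38,4,0,0,10.5,-92,-77,8,0,0,21,-138,-115,12,0,0,31.5,-184,-154,16,0,0,42,-230,-192,20,0,0,52.5,-275,-231,24,0,0,63,-321,-269,28,0,0,73.5,-367,-308,32,0,0,84]
  hand: -1

```text
clock: 2.3
tcp_pos: [0.4309, 0.2231, 0.2709]
tool_rot: [179.9, -0.0, 82.4]
ft_force: [0.2, 1.0, 0.3]
gripper_width: 0.0879
gripper_force: 0.0
```

>>> step_arm:
  increments: [0,0,0,0,0,10,0,0,0,0,0,20,0,0,0,0,0,30,0,0,0,0,0,32,0,0,0,0,0,32,0,0,0,0,0,32,0,0,0,0,0,32,0,0,0,0,0,32]

```text
clock: 3.3
tcp_pos: [0.4297, 0.2247, 0.2707]
tool_rot: [180.0, -0.0, 50.8]
ft_force: [0.5, -0.8, -0.1]
gripper_width: 0.088
gripper_force: 0.0
```

Run:
```python
from h import *
Z=dict(unit=0,wheel_left_top=.077,wheel_mid_top=.077,wheel_right_top=.077,hole_mouth=.0533,rod_head=.009,rod_tip=.009,coverslips=0,mount_bottle=0)
s=telemetry.state();print(s['tcp_pos'],s['tool_rot'],s['clock'],s['joint_pos'])
c=cap('wrist')
for k,z in Z.items():
    m=finder.mark_of(k,'wrist')[:2]
    print(k,[(round(a['score'],2),np.round(a['xy'],1).tolist(),onplane(c,a['xy'],z).round(4).tolist()) for a in m])
save(c,'c.png')
```

```text
[0.42974699 0.22466641 0.27069686] [ 1.79997701e+02 -5.14426229e-04  5.08102737e+01] 3.3 [ 2.61947433e+01  1.50640934e+01  1.12289317e+02 -2.35927459e-03
  5.26451646e+01  6.53859011e+01]
unit [(0.78, [327.4, 178.5], [0.4254, 0.2244, 0.0])]
wheel_left_top [(0.97, [328.3, 167.9], [0.4433, 0.2439, 0.077])]
wheel_mid_top [(0.73, [331.2, 196.5], [0.4279, 0.2207, 0.077])]
wheel_right_top [(0.85, [331.4, 221.7], [0.4119, 0.2006, 0.077])]
hole_mouth [(0.86, [309.9, 145.0], [0.4409, 0.2702, 0.0533])]
rod_head [(0.92, [338.4, 11.2], [0.5458, 0.3537, 0.009])]
rod_tip []
coverslips [(0.55, [206.8, 161.8], [0.3269, 0.3307, 0.0])]
mount_bottle [(0.58, [446.7, 234.8], [0.4969, 0.0718, 0.0])]
```

View pics/c.png

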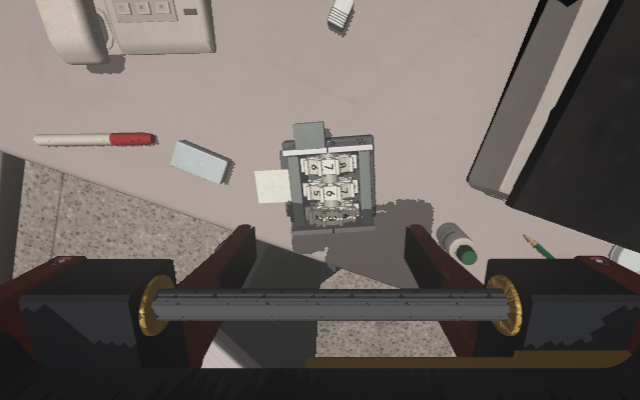

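Unit at (330,185) with guard at (309,135), wheels along column ~330, coverslips (202,161), bottle (457,243), rod head (340,12). Zooming on the wheels.

Run:
```python
from h import *
c=cap('wrist'); np.save('w0.npy',c['image'])
save(c,'d.png',(270,110,390,245),4.4)
from itertools import product
for k in ('rod_head','hole_mouth','wheel_left_top','wheel_mid_top','wheel_right_top','unit'):
    print(k,[np.round(a['xy'],1).tolist() for a in finder.mark_of(k,'wrist')[:1]])
```

```text
rod_head [[339.9, 12.4]]
hole_mouth [[309.8, 144.9]]
wheel_left_top [[328.3, 165.7]]
wheel_mid_top [[330.8, 198.2]]
wheel_right_top [[331.0, 221.1]]
unit [[330.5, 180.4]]
```

View pics/d.png

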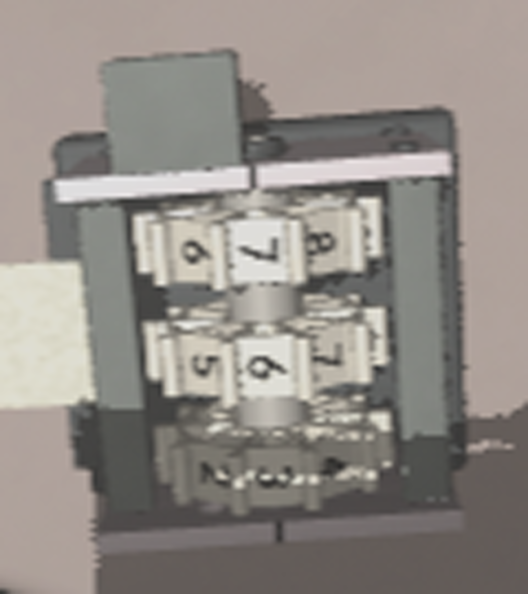

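```bash
cat >> h.py <<'E'
from scipy.optimize import least_squares
def fitunit(c,uv,P,x0):
    "refine unit x,y,yaw from pixel/model pairs"
    def w(q):
        a=np.radians(q[2]); R=np.array([[np.cos(a),-np.sin(a),0],[np.sin(a),np.cos(a),0],[0,0,1]])
        return np.array(P)@R.T+[q[0],q[1],0]
    r=least_squares(lambda q:np.ravel([proj(c,p)-u for p,u in zip(w(q),uv)]),x0,x_scale=[.01,.01,3])
    return r.x,r.fun.reshape(-1,2)
E
python3 - <<'E'
from h import *
c=cap('wrist')
uv=np.array([[55,180],[450,152],[58,202],[450,177],[97,533],[463,512],[97,552],[463,530]])/4.4+[270,110]
P=[[-.043,.044,.066],[.043,.044,.066],[-.043,.039,.066],[.043,.039,.066],[-.043,-.039,.066],[.043,-.039,.066],[-.043,-.044,.066],[.043,-.044,.066]]
q,e=fitunit(c,uv,P,[.43,.225,-38]); print(q,e.round(1).tolist())
E
```

```text
[  0.42836157   0.22211302 -35.20011295] [[0.1, -0.1], [0.2, -0.0], [0.0, 0.1], [0.3, -0.4], [-0.4, 0.3], [-0.2, -0.3], [0.1, 0.5], [-0.1, 0.1]]
```

Run:
```python
from h import *
c=cap('wrist')
R=Ro.from_euler('z',-35.2,degrees=True).as_matrix(); U=np.array([.4284,.2221,0])
for px,z in [((508,205),.18),((472,180),.0),((472,180),.18),((545,5),.18),((620,100),.18)]:
    p=onplane(c,px,z); print(px,z,p.round(3),((p-U)@R).round(3))
print((np.array([.52,.069,.39])-U)@R)
print(inc(U+R@[.018,.026,.19],54.8), inc(U+R@[.018,.026,.152],54.8))
```

```text
(508, 205) 0.18 [0.525 0.171 0.18 ] [0.108 0.014 0.18 ]
(472, 180) 0.0 [0.56  0.112 0.   ] [ 0.171 -0.014  0.   ]
(472, 180) 0.18 [0.517 0.198 0.18 ] [0.086 0.031 0.18 ]
(545, 5) 0.18 [0.594 0.253 0.18 ] [0.118 0.121 0.18 ]
(620, 100) 0.18 [0.604 0.185 0.18 ] [0.165 0.071 0.18 ]
[ 0.16310226 -0.07230368  0.39      ]
([24.4, 16.7, 80.7], [0.0, 0.0, -4.02]) ([24.4, 16.7, 118.7], [0.0, 0.0, -4.02])
```

>>> step_arm:
  increments: [10,-25,20,0,0,-2,20,-50,40,0,0,-4,20,-50,60,0,0,-4,20,-50,80.5,0,0,-4,20,-50,80.5,0,0,-4,20,-50,80.5,0,0,-4,20,-50,80.5,0,0,-4,20,-50,80.5,0,0,-4]
  hand: 0

```text
clock: 5.25
tcp_pos: [0.404, 0.2719, 0.1909]
tool_rot: [180.0, -0.1, 54.8]
ft_force: [0.1, -1.2, 0.1]
gripper_width: 0.0441
gripper_force: 0.0
```

Run:
```python
from h import *
R=Ro.from_euler('z',-35.2,degrees=True).as_matrix(); U=np.array([.4284,.2221,0])
T=T_tool(); print(((T[:3,3]-U)@R*1000).round(1), telemetry.state()['tool_rot'],telemetry.state()['gripper_width'])
c=cap('wrist'); save(c,'e.png',(140,60,500,330),2.2)
```

```text
[-48.6  26.6 190.9] [ 1.79971530e+02 -6.80964458e-02  5.47674549e+01] 0.044122191227256274
```

View pics/e.png

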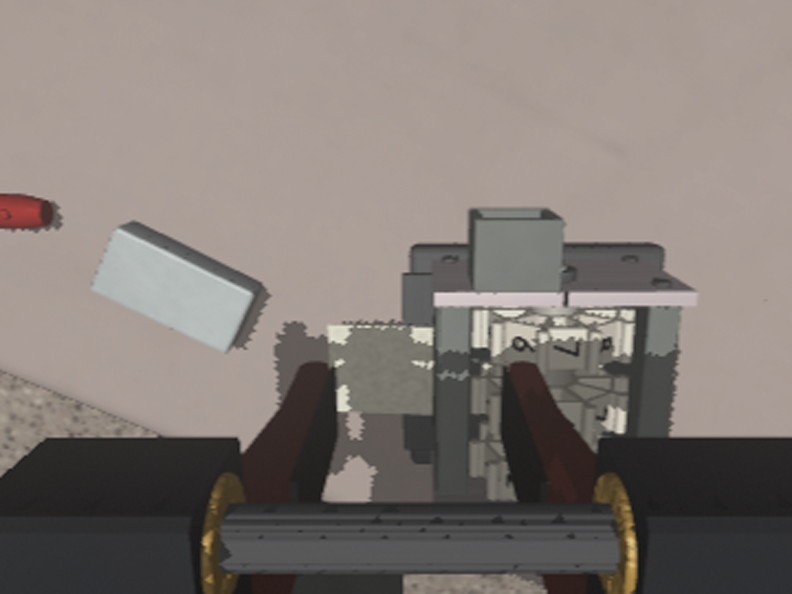

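Run:
```python
from h import *
c=cap('wrist'); T=T_tool(); print(c['cx'],c['cy'],c['f'])
f=lambda p:((proj(c,(T@np.append(p,1))[:3])-[140,60])*2.2).round(0)
for x in (.01,-.01):
  for y in (.022,.030,.0357): print(x,y,f([x,y,.08]),f([x,y,.06]))
R=Ro.from_euler('z',-35.2,degrees=True).as_matrix(); U=np.array([.4284,.2221,0])
for p in [[-.043,.044,.066],[.043,.044,.066],[-.043,.039,.066],[.043,.039,.066],[-.0162-.01425,.068,.0533+.01425],[-.0162+.01425,.068,.0533+.01425]]:
  print(p,((proj(c,U+R@p)-[140,60])*2.2).round(0))
```

```text
329.98849385929407 196.45498681071456 297.55990885593496
0.01 0.022 [502. 363.] [512. 394.]
0.01 0.03 [532. 363.] [547. 394.]
0.01 0.0357 [554. 363.] [571. 394.]
-0.01 0.022 [499. 432.] [509. 470.]
-0.01 0.03 [529. 432.] [542. 471.]
-0.01 0.0357 [550. 432.] [566. 471.]
[-0.043, 0.044, 0.066] [436. 293.]
[0.043, 0.044, 0.066] [699. 293.]
[-0.043, 0.039, 0.066] [435. 307.]
[0.043, 0.039, 0.066] [698. 307.]
[-0.030449999999999998, 0.068, 0.06755] [476. 220.]
[-0.0019499999999999986, 0.068, 0.06755] [567. 220.]
```

Fingers are slimmer at the tips (~10 mm, back face near y=32 mm), and the unit fit holds at (433–697, 291–305). First stroke on the left wheel.

>>> step_arm:
  increments: [0,0,39,0,0,0,0,2,39,0,0,0,0,8,39,0,0,0,0,13,39,0,0,0,0,17,39,0,0,0,0,17,39,0,0,0,0,17,20,0,0,0,0,0,10,0,0,0]

```text
clock: 6.35
tcp_pos: [0.404, 0.272, 0.181]
tool_rot: [180.0, -0.1, 54.7]
ft_force: [-0.1, 0.4, -0.2]
gripper_width: 0.0442
gripper_force: 0.0
```

Run:
```python
from h import *
c=cap('wrist'); np.save('w1.npy',c['image']); save(c,'f.png',(320,150,470,270),4)
s=telemetry.state(); print(s['tcp_pos'],s['clock'])
```

```text
[0.40230328 0.27283259 0.18159275] 6.4
```

View pics/f.png

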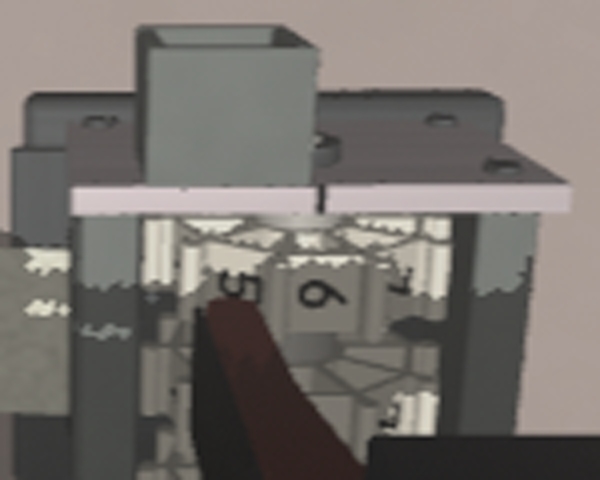

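The left wheel now shows 6 at (322,293). Two more strokes.

>>> step_arm:
  increments: [0,0,29,0,0,0,0,2,29,0,0,0,0,8,29,0,0,0,0,13,29,0,0,0,0,17,29,0,0,0,0,17,29,0,0,0,0,17,10,0,0,0,0,0,0,0,0,0]

```text
clock: 7.4
tcp_pos: [0.4041, 0.2719, 0.1809]
tool_rot: [180.0, -0.1, 54.7]
ft_force: [0.4, 0.1, 0.1]
gripper_width: 0.0439
gripper_force: 0.0
```

>>> step_arm:
  increments: [0,0,29,0,0,0,0,2,29,0,0,0,0,8,29,0,0,0,0,13,29,0,0,0,0,17,29,0,0,0,0,17,29,0,0,0,0,17,10,0,0,0,0,0,0,0,0,0]

```text
clock: 8.4
tcp_pos: [0.404, 0.2719, 0.1809]
tool_rot: [180.0, -0.1, 54.7]
ft_force: [-0.1, 0.9, -0.0]
gripper_width: 0.0438
gripper_force: 0.0
```

Run:
```python
from h import *
c=cap('wrist'); a=c['image'][150:270,320:470]; b=np.load('w1.npy')[150:270,320:470]
save(c,'g.png',(320,150,470,270),3)
R=Ro.from_euler('z',-35.2,degrees=True).as_matrix(); U=np.array([.4284,.2221,0])
print(((T_tool()[:3,3]-U)@R*1000).round(1))
```

```text
[-50.5  26.4 181.6]
```

View pics/g.png

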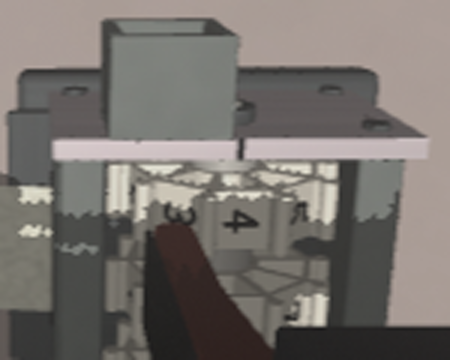

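Left wheel shows 4 (at (240,217)). Now the right wheel one down, then the middle one up.

>>> step_arm:
  increments: [-52,0,-5,0,0,0,-52,0,0,0,0,0,-52,2,29,0,0,0,-52,8,29,0,0,0,-52,13,29,0,0,0,-52,17,29,0,0,0,-52,17,29,0,0,0,-52,17,0,0,0,0]

```text
clock: 9.45
tcp_pos: [0.387, 0.219, 0.1796]
tool_rot: [-179.9, 0.1, 54.8]
ft_force: [0.1, -0.1, 0.1]
gripper_width: 0.0441
gripper_force: 0.0
```

>>> step_arm:
  increments: [26,23,-5,0,0,0,26,23,0,0,0,0,26,22,29,0,0,0,26,16,29,0,0,0,26,12,29,0,0,0,26,8,29,0,0,0,26,8,29,0,0,0,26,8,0,0,0,0]

```text
clock: 10.45
tcp_pos: [0.4079, 0.2356, 0.1794]
tool_rot: [-179.9, 0.2, 54.8]
ft_force: [0.3, 0.3, 0.5]
gripper_width: 0.0441
gripper_force: 0.0
```

>>> step_arm:
  increments: [10,0,-20,0,0,0,20,0,-50,0,0,0,20,0,-90,0,0,0,20,0,-90,0,0,0,20,0,-90,0,0,0,20,0,-90,0,0,0,20,0,-90,0,0,0,20,0,-90,0,0,0]
  hand: -1

```text
clock: 11.45
tcp_pos: [0.4205, 0.2523, 0.2696]
tool_rot: [-180.0, 0.1, 54.8]
ft_force: [1.4, -0.7, -0.6]
gripper_width: 0.0877
gripper_force: 0.0
```

Run:
```python
from h import *
R=Ro.from_euler('z',-35.2,degrees=True).as_matrix(); U=np.array([.4284,.2221,0])
t=cap('top')
for px in [(307,195),(282,136)]:
    p=onplane(t,px,.19); print(px,p.round(3),((p-U)@R).round(3))
c=cap('wrist'); 
for k in ('rod_head','rod_tip'): print(k,[(a['score'],onplane(c,a['xy'],.009).round(4),np.round(a['xy'])) for a in finder.mark_of(k,'wrist')[:1]],[(a['score'],onplane(t,a['xy'],.009).round(4)) for a in finder.mark_of(k,'top')[:1]])
a=c['image'][:,:,::-1]
uv=proj(c,U+R@[0,0,.07]); x,y=map(int,uv); print(uv)
cr=cv2.resize(a[max(y-70,0):y+70,x-70:x+70],None,fx=4,fy=4,interpolation=cv2.INTER_CUBIC); cv2.imwrite('pics/i.png',cr)
```

```text
(307, 195) [0.524 0.183 0.19 ] [0.1   0.023 0.19 ]
(282, 136) [0.635 0.246 0.19 ] [0.155 0.138 0.19 ]
rod_head [(0.58, array([0.5458, 0.355 , 0.009 ]), array([372.,  30.]))] []
rod_tip [] [(0.49, array([0.6415, 0.3998, 0.009 ]))]
[354.21449018 210.16479765]
```

View pics/i.png

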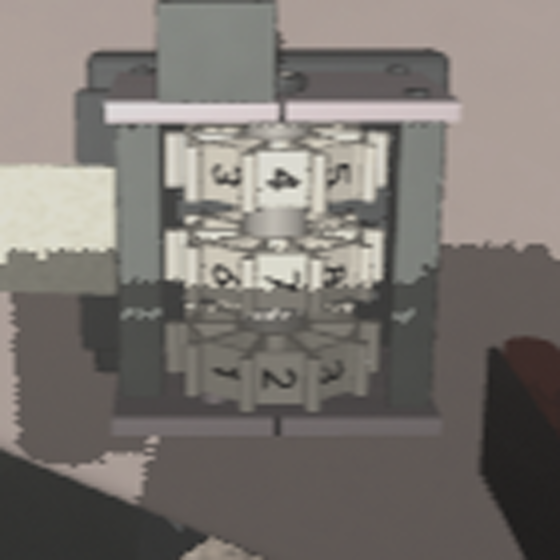

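All three read 4-7-2. Now above the rod, tool turned along it.

>>> step_arm:
  increments: [24,8,0,0,0,-10.5,48,15,0,0,0,-21,71,23,0,0,0,-31.5,95,31,10,0,0,-42,119,38,20,0,0,-52.5,142,46,30,0,0,-63,166,54,35,0,0,-73.5,190,61,40,0,0,-84]

```text
clock: 12.75
tcp_pos: [0.5807, 0.3729, 0.2297]
tool_rot: [-180.0, -0.0, 139.1]
ft_force: [-0.3, 0.2, 0.3]
gripper_width: 0.0879
gripper_force: 0.0
```

>>> step_arm:
  increments: [0,0,0,0,0,-10.5,0,0,0,0,0,-21,0,0,0,0,0,-31.5,0,0,0,0,0,-42,0,0,0,0,0,-52.5,0,0,0,0,0,-63,0,0,0,0,0,-64.7,0,0,0,0,0,-64.7]

```text
clock: 13.75
tcp_pos: [0.58, 0.3725, 0.2301]
tool_rot: [180.0, -0.0, -156.7]
ft_force: [-0.5, 0.5, 0.4]
gripper_width: 0.0879
gripper_force: 0.0
```

Run:
```python
from h import *
s=telemetry.state(); print(s['tcp_pos'],s['tool_rot'],s['joint_pos'])
c=cap('wrist')
for k in ('rod_head','rod_tip'): print(k,[(a['score'],onplane(c,a['xy'],.009).round(4),np.round(a['xy'],1)) for a in finder.mark_of(k,'wrist')[:1]])
m=finder.masks_of('rod_head','wrist')
for r in m[:1]:
    M=r['region']; print(r['score'],r['bbox'],M.sum())
    ys,xs=np.nonzero(M)
    for y in range(ys.min(),ys.max()+1,5):
        q=xs[ys==y]; 
        if len(q): print(y,q.min(),q.max(),end=' | ')
    np.save('m.npy',M)
x0,y0,x1,y1=map(int,m[0]['bbox']); save(c,'j.png',(x0-20,max(y0-15,0),x1+20,y1+15),3.5)
```

```text
[0.58001941 0.37246536 0.23009425] [ 1.79999315e+02 -6.30818024e-03 -1.56689636e+02] [ 3.17172494e+01  3.41126879e+01  8.73003282e+01  1.87489296e-03
  5.85931241e+01 -8.15940914e+01]
rod_head [(0.66, array([0.5441, 0.3521, 0.009 ]), array([325.8, 147.8]))]
rod_tip [(0.86, array([0.6431, 0.3995, 0.009 ]), array([330. , 247.5]))]
0.78 [314.5, 133.0, 333.6, 248.9] 968
135 326 331 | 140 315 332 | 145 315 332 | 150 315 333 | 155 315 333 | 160 316 333 | 165 321 328 | 170 322 327 | 175 323 327 | 180 323 327 | 185 323 327 | 190 323 327 | 195 323 328 | 200 324 328 | 205 324 328 | 210 324 328 | 215 324 328 | 220 324 328 | 225 324 329 | 230 325 329 | 235 325 329 | 240 325 329 | 245 325 329 |
```

View pics/j.png

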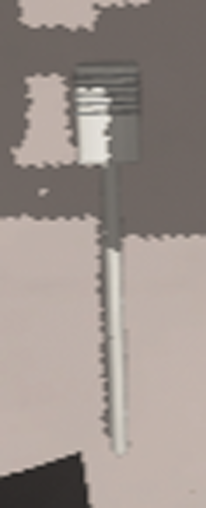

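Run:
```python
from h import *
c=cap('wrist')
a=onplane(c,(325,172),.009); b=onplane(c,(327.6,245),.009); t=onplane(c,(327.8,249),.009)
d=(b-a); yaw=np.degrees(np.arctan2(d[1],d[0])); d/=np.linalg.norm(d)
n=np.array([-d[1],d[0],0])
print('yaw',yaw,'tip',t.round(4),'head from tip',(t-.108*d).round(4))
for px in [(315.4,135.7),(333.6,135.7),(316,165),(333.8,165)]:
    p=onplane(c,px,.018); print(px,p.round(4),'from tip along/side',((p-t)@d).round(4),((p-t)@n).round(4))
h=t-.108*d; g=h-.008*d
print(inc([g[0],g[1],.12],yaw+180), inc([g[0],g[1],.012+.061],yaw+180))
```

```text
yaw 25.20228136855646 tip [0.6458 0.3981 0.009 ] head from tip [0.548  0.3521 0.009 ]
(315.4, 135.7) [0.5366 0.338  0.018 ] from tip along/side -0.1244 -0.0079
(333.6, 135.7) [0.5296 0.3542 0.018 ] from tip along/side -0.1238 0.0097
(316, 165) [0.5628 0.3496 0.018 ] from tip along/side -0.0957 -0.0086
(333.8, 165) [0.5557 0.3658 0.018 ] from tip along/side -0.0952 0.0091
([45.5, -6.2, 110.2], [0.0, 0.0, -1.79]) ([45.5, -6.2, 157.2], [0.0, 0.0, -1.79])
```

>>> step_arm:
  increments: [27,-3,20,0,0,-1.8,53,-6,50,0,0,-1.8,53,-6,80,0,0,-1.8,53,-6,110,0,0,-1.8,53,-6,130,0,0,-1.8,53,-6,142,0,0,-1.8,53,-6,147,0,0,-1.8,53,-6,147,0,0,-1.8]

```text
clock: 15.0
tcp_pos: [0.5341, 0.346, 0.0834]
tool_rot: [180.0, 0.0, -154.7]
ft_force: [0.3, 0.7, 0.3]
gripper_width: 0.0878
gripper_force: 0.0
```

>>> step_arm:
  increments: [0,0,0,0,0,0,0,0,0,0,0,0,0,0,0,0,0,0,0,0,0,0,0,0,0,0,0,0,0,0,0,0,0,0,0,0,0,0,0,0,0,0,0,0,0,0,0,0]
  hand: 1
  grip_force: 40

```text
clock: 16.0
tcp_pos: [0.5338, 0.3459, 0.0832]
tool_rot: [-180.0, -0.0, -154.7]
ft_force: [-0.2, 0.3, 0.7]
gripper_width: 0.0173
gripper_force: 40.0
```

>>> step_arm:
  increments: [0,0,-25,0,0,0,-4,8,-60,0,0,0,-8,16,-95,0,0,10,-12,24,-117,0,0,20,-16,32,-117,0,0,30,-20,40,-117,0,0,40,-22,48,-117,0,0,50,-22,48,-117,0,0,60]

```text
clock: 17.0
tcp_pos: [0.5329, 0.3991, 0.1999]
tool_rot: [-180.0, -0.0, 145.0]
ft_force: [-0.3, -0.1, -0.5]
gripper_width: 0.0177
gripper_force: 40.0
```

>>> step_arm:
  increments: [0,0,0,0,0,10,0,0,0,0,0,20,0,0,0,0,0,30,0,0,0,0,0,40,0,0,0,0,0,50,0,0,0,0,0,60,0,0,0,0,0,70,0,0,0,0,0,80]

```text
clock: 18.0
tcp_pos: [0.533, 0.3985, 0.1999]
tool_rot: [-180.0, 0.0, 64.9]
ft_force: [-0.7, -0.9, 0.4]
gripper_width: 0.0176
gripper_force: 40.0
```

Run:
```python
from h import *
R=Ro.from_euler('z',-35.2,degrees=True).as_matrix(); U=np.array([.4284,.2221,0])
s=telemetry.state();print(s['tcp_pos'],s['tool_rot'],s['gripper_width'],s['joint_pos'][5])
print(inc(U+R@[-.0162,.205,.1275],54.8))
```

```text
[0.53300761 0.39846191 0.19987824] [-1.79982366e+02  3.20855382e-02  6.49474636e+01] 0.0175678217498435 60.80899617171533
([0.6, 0.1, 72.4], [-0.01, 0.03, 10.15])
```

>>> step_arm:
  increments: [0,0,10,0,0,5,0,0,20,0,0,10.15,0,0,30,0,0,10.15,0,0,40,0,0,10.15,0,0,50,0,0,10.15,0,0,60,0,0,10.15,0,0,72,0,0,10.15,0,0,72,0,0,10.15]

```text
clock: 19.0
tcp_pos: [0.5326, 0.3982, 0.1268]
tool_rot: [-180.0, 0.1, 55.1]
ft_force: [-0.0, 0.2, -1.2]
gripper_width: 0.0172
gripper_force: 40.0
```

Run:
```python
from h import *
w=cap('wrist'); tc=np.linalg.inv(T_tool())@w['M']
T=np.eye(4);T[:3,:3]=Ro.from_euler('xyz',[-180,.05,54.78],degrees=True).as_matrix();T[:3,3]=[.4205,.2523,.2696]
w['M']=T@tc
uv=np.array([[104,103],[460,100],[106,124],[460,120],[112,418],[441,416],[112,435],[441,434]])/4+[284,140]
P=[[-.043,.044,.066],[.043,.044,.066],[-.043,.039,.066],[.043,.039,.066],[-.043,-.039,.066],[.043,-.039,.066],[-.043,-.044,.066],[.043,-.044,.066]]
q,e=fitunit(w,uv,P,[.43,.225,-38]); print(q,e.round(1).tolist())
uv2=np.array([[158,2],[275,2],[157,100],[277,100]])/4+[284,140]
P2=[[-.03045,.068,.06755],[-.00195,.068,.06755],[-.03045,.044,.06755],[-.00195,.044,.06755]]
q2,e2=fitunit(w,np.vstack([uv,uv2]),P+P2,[.43,.225,-38]); print(q2,e2.round(1).tolist())
R=Ro.from_euler('z',-35.2,degrees=True).as_matrix(); U=np.array([.4284,.2221,0])
T=T_tool(); print(((T[:3,3]-U)@R*1000).round(2),telemetry.state()['tool_rot'])
ims=[]
for n in('top','scene'):
    c=cap(n); print(n,c['f'],np.linalg.norm(c['M'][:3,3]-T[:3,3]))
    print({k:proj(c,U+R@np.array(p)).round(1).tolist() for k,p in dict(guardtop_out=[-.0162,.068,.0676],tip=[-.0162,.083,.0533],head=[-.0162,.191,.0533]).items()})
    for k in ('rod_head','rod_tip','hole_mouth'): print(k,[(round(a['score'],2),np.round(a['xy'],1).tolist()) for a in finder.mark_of(k,n)[:1]])
    x,y=proj(c,U+R@[-.0162,.09,.05]).astype(int); ims.append(cv2.resize(c['image'][y-40:y+40,x-55:x+55,::-1],None,fx=5,fy=5,interpolation=cv2.INTER_CUBIC)[:, :])
cv2.imwrite('pics/k.png',cv2.resize(np.vstack(ims),None,fx=.75,fy=.75))
```

```text
[  0.42810588   0.22212354 -34.84393616] [[-0.0, -0.3], [0.2, -0.0], [-0.4, -0.4], [-0.1, 0.1], [-0.1, 0.2], [0.4, 0.2], [-0.0, 0.3], [0.2, 0.1]]
[  0.42820001   0.22209701 -34.9370446 ] [[0.1, -0.4], [0.4, -0.0], [-0.3, -0.5], [0.1, 0.1], [-0.1, 0.1], [0.4, 0.3], [-0.0, 0.2], [0.2, 0.2], [-0.7, -0.3], [0.5, -0.4], [-0.1, 0.6], [-0.4, 0.5]]
[-16.22 204.4  127.52] [-1.79978192e+02  5.91586090e-02  5.51311169e+01]
top 403.7642103790021 0.862300658063581
{'guardtop_out': [256.1, 233.1], 'tip': [252.1, 229.4], 'head': [217.2, 197.2]}
rod_head [(0.57, [216.6, 197.1])]
rod_tip []
hole_mouth [(0.91, [264.2, 239.8])]
scene 483.2679372702208 1.182744483698932
{'guardtop_out': [258.6, 197.1], 'tip': [256.8, 196.8], 'head': [239.8, 168.2]}
rod_head [(0.73, [239.3, 167.4])]
rod_tip [(0.68, [256.1, 195.0])]
hole_mouth [(0.94, [258.5, 209.0])]
```

View pics/k.png

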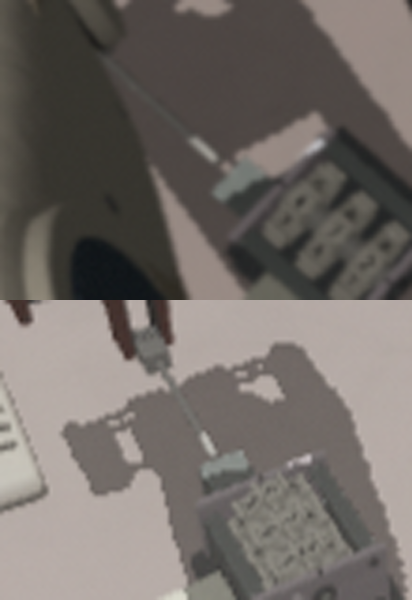

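Both views show the rod in line with the guard, tip just outside it (top view (225,170), scene view (212,452)). Approach with light grip so slip caps the force.

>>> step_arm:
  increments: [-5,-0.4,0,0,0,0.1,-10,-0.4,0,0,0,0.1,-15,-0.4,0,0,0,0.1,-20,-0.4,0,0,0,0.1,-25,-0.4,0,0,0,0.1,-30,-0.4,0,0,0,0.1,-35,-0.4,0,0,0,0.1,-35,-0.4,0,0,0,0.1]
  grip_force: 25

```text
clock: 20.45
tcp_pos: [0.5126, 0.3698, 0.1281]
tool_rot: [-180.0, 0.0, 55.0]
ft_force: [-0.2, -0.2, -1.1]
gripper_width: 0.0176
gripper_force: 25.0
```

>>> step_arm:
  increments: [-1,0,0,0,0,0,-2,0,0,0,0,0,-3,0,0,0,0,0,-4,0,0,0,0,0,-5,0,0,0,0,0,-6,0,0,0,0,0,-7,0,0,0,0,0,-7,0,0,0,0,0]

```text
clock: 21.45
tcp_pos: [0.5088, 0.3644, 0.1282]
tool_rot: [-180.0, 0.0, 55.0]
ft_force: [0.2, 0.9, -0.9]
gripper_width: 0.0177
gripper_force: 25.0
```

>>> step_arm:
  increments: [-1,0,0.5,0,0,0,-2,0,0.5,0,0,0,-3,0,0.5,0,0,0,-4,0,0.5,0,0,0,-5.5,0,0.5,0,0,0,-7,0,0.5,0,0,0,-8,0,0.5,0,0,0,-8,0,0.5,0,0,0]

```text
clock: 22.45
tcp_pos: [0.5043, 0.3578, 0.1277]
tool_rot: [180.0, 0.0, 55.0]
ft_force: [0.9, 0.1, -0.8]
gripper_width: 0.0178
gripper_force: 25.0
```

>>> step_arm:
  increments: [-2,0,0,0,0,0,-4,0,0,0,0,0,-6,0,0,0,0,0,-8,0,0,0,0,0,-10,0,0,0,0,0,-12,0,0,0,0,0,-14,0,0,0,0,0,-16,0,0,0,0,0]

```text
clock: 23.45
tcp_pos: [0.495, 0.3446, 0.1277]
tool_rot: [-180.0, -0.0, 55.0]
ft_force: [0.2, 0.1, -1.8]
gripper_width: 0.0178
gripper_force: 25.0
```

>>> step_arm:
  increments: [-2,0,0,0,0,0,-4,0,0,0,0,0,-6,0,0,0,0,0,-8,0,0,0,0,0,-10,0,0,0,0,0,-12,0,0,0,0,0,-14,0,0,0,0,0,-16,0,0,0,0,0]

```text
clock: 24.45
tcp_pos: [0.4859, 0.3316, 0.1277]
tool_rot: [180.0, -0.0, 55.0]
ft_force: [0.2, -1.3, -0.8]
gripper_width: 0.0177
gripper_force: 25.0
```

Run:
```python
from h import *
R=Ro.from_euler('z',-35.05,degrees=True).as_matrix(); U=np.array([.4283,.2221,0])
T=T_tool(); print(((T[:3,3]-U)@R*1000).round(2),telemetry.state()['ft_force'],telemetry.state()['wrist_torque'])
for n in('top','scene'):
    c=cap(n)
    print({k:proj(c,T[:3,3]+R@np.array(p)).round(1).tolist() for k,p in dict(head=[0,-.014,-.0743]).items()})
    for k in ('rod_head',): print(k,[(round(a['score'],2),np.round(a['xy'],1).tolist()) for a in finder.mark_of(k,n)[:1]])
```

```text
[-15.71 122.68 127.71] [ 0.23234511 -1.29439606 -0.75788192] [-0.04629189  0.11813975  0.00837526]
{'head': [243.8, 221.6]}
rod_head [(0.69, [429.7, 168.9])]
{'head': [252.6, 189.7]}
rod_head [(0.47, [269.0, 204.2])]
```

>>> step_arm:
  increments: [-2,0,0,0,0,0,-4,0,0,0,0,0,-6,0,0,0,0,0,-8,0,0,0,0,0,-10,0,0,0,0,0,-12,0,0,0,0,0,-14,0,0,0,0,0,-16,0,0,0,0,0]

```text
clock: 25.65
tcp_pos: [0.4767, 0.3184, 0.1277]
tool_rot: [-180.0, 0.0, 55.0]
ft_force: [-0.4, -0.4, -1.4]
gripper_width: 0.0174
gripper_force: 25.0
```

>>> step_arm:
  increments: [-2,0,0,0,0,0,-4,0,0,0,0,0,-6,0,0,0,0,0,-8,0,0,0,0,0,-10,0,0,0,0,0,-12,0,0,0,0,0,-14,0,0,0,0,0,-16,0,0,0,0,0]

```text
clock: 26.65
tcp_pos: [0.4675, 0.3053, 0.1277]
tool_rot: [-180.0, 0.0, 55.0]
ft_force: [0.1, -0.1, -0.8]
gripper_width: 0.0174
gripper_force: 25.0
```

>>> step_arm:
  increments: [-1,0,0,0,0,0,-2,0,0,0,0,0,-3,0,0,0,0,0,-4,0,0,0,0,0,-5,0,0,0,0,0,-6,0,0,0,0,0,-7,0,0,0,0,0,-8,0,0,0,0,0]

```text
clock: 27.65
tcp_pos: [0.463, 0.2988, 0.1277]
tool_rot: [-180.0, 0.0, 55.0]
ft_force: [0.1, -0.7, -0.9]
gripper_width: 0.0178
gripper_force: 25.0
```

>>> step_arm:
  increments: [-0.5,0,0,0,0,0,-1,0,0,0,0,0,-1.5,0,0,0,0,0,-2,0,0,0,0,0,-2,0,0,0,0,0,-2,0,0,0,0,0,-2,0,0,0,0,0,-2,0,0,0,0,0]

```text
clock: 28.65
tcp_pos: [0.462, 0.2973, 0.1277]
tool_rot: [180.0, -0.0, 55.0]
ft_force: [0.4, 0.2, -1.5]
gripper_width: 0.0175
gripper_force: 25.4
```

>>> step_arm:
  increments: [0,0,0,0,0,0,0,0,0,0,0,0,0,0,0,0,0,0,0,0,0,0,0,0,5,0,0,0,0,0,10,0,0,0,0,0,20,0,2,0,0,0,20,0,5,0,0,0]
  hand: 0.2

```text
clock: 29.65
tcp_pos: [0.4741, 0.3145, 0.1226]
tool_rot: [180.0, -0.1, 55.1]
ft_force: [-0.7, -0.7, -0.6]
gripper_width: 0.0348
gripper_force: 0.0
```

>>> step_arm:
  increments: [0,0,0,0,0,0,0,0,0,0,0,0,0,0,0,0,0,0,0,0,0,0,0,0,0,0,0,0,0,0,-1,0,0,0,0,0,-3,0,0,0,0,0,-5,0,0,0,0,0]
  hand: 1

```text
clock: 30.65
tcp_pos: [0.4703, 0.3093, 0.1227]
tool_rot: [-180.0, 0.0, 55.0]
ft_force: [-0.8, -0.5, -0.8]
gripper_width: 0.0002
gripper_force: 0.0
```

Run:
```python
from h import *
R=Ro.from_euler('z',-35.05,degrees=True).as_matrix(); U=np.array([.4283,.2221,0])
T=T_tool(); s=telemetry.state(); print(((T[:3,3]-U)@R*1000).round(2),s['ft_force'],s['gripper_width'])
```

```text
[-15.69  95.56 122.67] [-0.77266827 -0.53957475 -0.81064148] 0.0001941777530034381
```

>>> step_arm:
  increments: [-1,0,0,0,0,0,-2,0,0,0,0,0,-3,0,0,0,0,0,-4,0,0,0,0,0,-5,0,0,0,0,0,-6,0,0,0,0,0,-7,0,0,0,0,0,-8,0,0,0,0,0]

```text
clock: 31.65
tcp_pos: [0.466, 0.303, 0.1228]
tool_rot: [180.0, -0.0, 55.0]
ft_force: [-0.5, 0.7, 1.3]
gripper_width: 0.0004
gripper_force: 0.6
```

>>> step_arm:
  increments: [-0.5,0,0,0,0,0,-1,0,0,0,0,0,-1.5,0,0,0,0,0,-2,0,0,0,0,0,-2.5,0,0,0,0,0,-3,0,0,0,0,0,-3.5,0,0,0,0,0,-3.5,0,0,0,0,0]

```text
clock: 32.65
tcp_pos: [0.4643, 0.3006, 0.123]
tool_rot: [180.0, -0.1, 55.0]
ft_force: [1.0, 4.5, 1.6]
gripper_width: 0.0004
gripper_force: 2.5
```

>>> step_arm:
  increments: [-0.3,0,0,0,0,0,-0.6,0,0,0,0,0,-0.9,0,0,0,0,0,-1.2,0,0,0,0,0,-1.5,0,0,0,0,0,-1.5,0,0,0,0,0,-1.5,0,0,0,0,0,-1.5,0,0,0,0,0]

```text
clock: 33.65
tcp_pos: [0.4642, 0.3003, 0.1233]
tool_rot: [180.0, -0.2, 55.0]
ft_force: [2.1, 8.9, 1.3]
gripper_width: 0.0005
gripper_force: 4.1
```

>>> step_arm:
  increments: [-0.5,0,0,0,0,0,-1,0,0,0,0,0,-1.5,0,0,0,0,0,-2,0,0,0,0,0,-2,0,0,0,0,0,-2,0,0,0,0,0,-2,0,0,0,0,0,-2,0,0,0,0,0]

```text
clock: 34.65
tcp_pos: [0.464, 0.2999, 0.1236]
tool_rot: [179.9, -0.4, 55.0]
ft_force: [4.1, 14.3, -2.0]
gripper_width: 0.0006
gripper_force: 7.0
```

Run:
```python
from h import *
R=Ro.from_euler('z',-35.05,degrees=True).as_matrix(); U=np.array([.4283,.2221,0])
T=T_tool(); s=telemetry.state(); print(((T[:3,3]-U)@R*1000).round(2),s['ft_force'],s['ft_force']@R)
for n in('top','scene'):
    c=cap(n)
    print({k:proj(c,U+R@np.array(p)).round(1).tolist() for k,p in dict(tip_home=[-.0162,-.050,.0533],cheek=[-.0162,-.044,.0533]).items()})
    for k in ('rod_head','rod_tip'): print(k,[(round(a['score'],2),np.round(a['xy'],1).tolist()) for a in finder.mark_of(k,n)[:2]])
```

```text
[-15.48  84.23 123.61] [ 4.10043241 14.32059722 -1.99815397] [-4.86736711 14.07841568 -1.99815397]
{'tip_home': [296.8, 270.5], 'cheek': [294.8, 268.7]}
rod_head []
rod_tip []
{'tip_home': [280.5, 236.8], 'cheek': [279.3, 234.8]}
rod_head []
rod_tip []
```

>>> step_arm:
  increments: [5,0,0,0,0,0,15,0,0,0,0,0,15,0,-50,0,0,0,15,0,-100,0,0,0,-10,0,-115,0,0,0,-40,0,-115,0,0,0,-70,0,-115,0,0,0,-70,0,-115,0,0,0]

```text
clock: 35.95
tcp_pos: [0.4204, 0.2384, 0.2373]
tool_rot: [-179.9, 0.2, 55.0]
ft_force: [-0.4, 0.3, 1.0]
gripper_width: 0.0007
gripper_force: 0.0
```

Run:
```python
from h import *
R=Ro.from_euler('z',-35.05,degrees=True).as_matrix(); U=np.array([.4283,.2221,0])
import time
c=cap('wrist'); T=T_tool(); print(((T[:3,3]-U)@R*1000).round(1))
for k in ('rod_head','rod_tip','hole_mouth'): print(k,[(round(a['score'],2),np.round(a['xy'],1).tolist()) for a in finder.mark_of(k,'wrist')[:2]])
for m in finder.masks_of('rod_head','wrist')[:1]: print('mask',m['score'],m['bbox'],m['region'].sum())
for m in finder.masks_of('hole_mouth','wrist')[:1]: print('unit mask',m['score'],m['bbox'])
for nm,p in dict(cheek=[-.0162,.044,.066],rim=[-.0162,.068,.0676],rimbot=[-.0162,.068,.039],rimin=[-.0162,.068,.064],head_home=[-.0162,.072,.0623],head75=[-.0162,.0745,.0623],homebot=[-.0162,.072,.0443]).items(): print(nm,proj(c,U+R@np.array(p)).round(1))
x,y=proj(c,U+R@np.array([-.0162,.068,.06])); x=int(x);y=int(y)
g=c['image'].mean(2)
for dx in (-12,-5,0,5,12): print(dx,[int(v) for v in g[y-22:y+25,x+dx]])
print(y-22)
cv2.imwrite('pics/l.png',c['image'][:,:,::-1])
```

```text
[-15.4  10.4 237.7]
rod_head [(0.8, [328.2, 138.6])]
rod_tip []
hole_mouth [(0.91, [330.2, 154.9]), (0.71, [465.1, 256.6])]
mask 0.53 [318.8, 121.4, 337.9, 224.2] 271
unit mask 0.84 [260.5, 126.2, 401.1, 251.7]
cheek [330.  158.3]
rim [330.  129.6]
rimbot [330.1 128. ]
rimin [330.  129.4]
head_home [330.  124.4]
head75 [330.  121.3]
homebot [330.1 123.7]
-12 [153, 153, 153, 153, 153, 153, 153, 153, 153, 153, 153, 153, 154, 154, 154, 154, 154, 153, 153, 152, 126, 109, 99, 132, 130, 130, 130, 130, 129, 129, 129, 129, 130, 129, 129, 129, 128, 128, 128, 128, 128, 129, 128, 128, 127, 128, 127]
-5 [153, 153, 153, 153, 153, 153, 153, 155, 154, 154, 154, 154, 154, 155, 154, 152, 117, 174, 207, 167, 125, 204, 125, 132, 131, 130, 130, 131, 130, 131, 130, 129, 128, 128, 128, 127, 127, 127, 126, 126, 126, 126, 125, 125, 126, 126, 126]
0 [153, 153, 152, 153, 153, 153, 154, 154, 154, 155, 154, 155, 154, 155, 154, 153, 117, 171, 202, 163, 125, 199, 124, 131, 130, 131, 131, 130, 131, 130, 130, 130, 129, 129, 129, 129, 129, 128, 129, 128, 128, 128, 128, 128, 127, 127, 126]
5 [153, 153, 154, 154, 154, 155, 155, 154, 154, 155, 154, 155, 155, 154, 154, 153, 117, 172, 201, 162, 131, 198, 122, 132, 130, 130, 129, 129, 129, 129, 129, 128, 128, 128, 129, 129, 129, 129, 129, 129, 127, 127, 126, 125, 125, 124, 124]
12 [155, 154, 155, 154, 154, 155, 154, 154, 154, 155, 155, 155, 155, 154, 154, 155, 155, 155, 155, 155, 152, 90, 89, 131, 128, 127, 128, 127, 127, 127, 127, 126, 127, 126, 127, 126, 127, 126, 126, 125, 126, 125, 125, 125, 125, 125, 125]
107
```

```bash
python3 -c "
from h import *
print(robot.sign_off())"
```

```text
the job is handed in; nothing more can be done
None
```

The wheels read 4-7-2 in the last picture before pinning. The rod went through all three without forcing, stopping firmly at about 14 N, and its head stands about 4–5 mm out of the guard (4 mm is fully home). I released it and handed the job in at about 36 s; the sign-off returned no verdict.

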